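# Dock the wheeled bottle caddy at the refill station

### The arm

A 6-joint arm with a two-finger parallel gripper is mounted at the origin on the work surface. World frame = base frame: x ahead of the robot, y to its left, z up, the work surface at z = 0. Lengths are in m, angles in rad, forces in N, time in s.
With the tool pointing down it reaches from about 0.3 to 0.775 m from the base axis. Payload 14.6 kg.
Tool frame: the origin (TCP) lies on the centre line of the jaws, within the pads' length; the fingertips stand 14 mm ahead of it and the grasp point (between the pads) lies 5 mm behind it (r.nose_length is the distance from the TCP to the fingertips, in m); z points along the fingers, y is the line along which they close (so a half turn about z gives the same grasp; the last joint's range is limited). The gripper opens to 94 mm and grips with 3 to 60 N. Pads are 16 mm wide; open, the fingers measure 119 mm over their backs; the gripper's body (75 mm by 177 mm) begins 78 mm behind the grasp point.
Start: joints at [-1.181, 0.3, 1.521, -0, 1.321, -0.067], TCP at [0.243, -0.494, 0.219] pointing down, gripper open.
Joint ranges: [-3.03, 3.03], [-0.79, 2.21], [0.23, 2.52], [-1.04, 4.18], [0, 3.07], [-2.55, 2.55]. Speed limits (rad/s): [2.22, 2.22, 2.57, 3.14, 3.14, 3.14].

### API

Orientations are given as a 3x3 rotation matrix whose columns are the frame's x, y, z axes.
In Python, from plant import r, fingers, sensors, vision, job gives the robot as it stands. The module is installed in compiled form; this text tells all that it offers. Calls block until the motion is done:
- r.movep(position, orientation): joint-space move of the TCP to a pose.
- r.movel(position, orientation=None, rate=0.15, threshold=None): straight line of the TCP; orientation=None keeps the orientation; rate is the mean speed in m/s. With threshold (N) it stops when the force on the tool has changed by that much, and returns True; else False.
- r.movej(angles): joint-space move.
- fingers.command_gripper(opening): opening from 0.0 (shut) to 1.0 (fully open); the grip force is fixed at half the most; returns when the fingers have stopped.
- r.sleep(seconds).
- r.solve_ik(position, orientation): joint angles nearest the present ones, or None.
- sensors.get_state(): the state.
- vision.snapshot(name): name is "side" or "top"; returns a dict with "pixels" (480x640x3 uint8, red, green, blue), "range_z" (480x640 float32, m along the optical axis (not along the pixel's ray), 0 where there is no reading), "camera_matrix" (3x3 intrinsics, pixels), "extrinsics" (4x4, takes a point from camera to world coordinates). Camera axes: x right, y down, z forward; pixel columns grow to the right and rows downward; lengths in m; the calibration is good to about 2 mm. A picture is of the moment at which its call begins.
A pose or a line that the arm cannot do raises r.PlanningError and nothing moves.
- job.sign_off(): hands the job in; it is judged then, once.
The state is a dict: "time": time; "qpos": joint angles; "joint_vel": joint speeds; "joint_efforts": joint torques, N m; "ee_pos": TCP position; "tcp_rot": TCP orientation; "wrist_force": force on the tool from outside, world axes, zero at the start; "moment": the same for the moment, N m; "opening": opening from 0.0 (shut) to 1.0 (fully open); "gripper_force": force on a finger pad.
Only numpy, scipy, OpenCV 4.12 (cv2) and the standard library are available. Lean on these libraries where they do the work, as an engineer would, in place of code of your own. Each camera call takes 0.05 s, during which the arm holds its last target. There are 200 camera calls.

### The job

Take the small wheeled caddy by its push bar and roll it ahead over the counter, wheels down, until both front castors trail straight, while it is still clear of the flared guide rails. Then steer it in between the rails, and push it gently home against the sprung buffers of the refill station until the drop catch has fallen behind its keeper bar: do not ram the buffers to the end of their travel or force the caddy against the rails. Let go with the caddy held by the catch and its two bottles upright under the spouts, and leave everything else on the counter alone.

Things in the scene. Friction and masses are not known exactly. Their poses are not given: they have to be found in the camera images.
- caddy: grey wheeled bottle caddy; tray 200 x 120 mm, underside 37, rim 77 mm up. Origin: under the tray's centre, on the counter; x: forward, away from the push bar, y: left, z: up. 25 mm wheels: two on fixed forks at x = -75, y = +-40, two swivel castors with pins at x = +72, y = +-40. About 1.2 kg with its bottles and a soap carton; rolls freely ahead, drags sideways with a few N (fixed rear wheels)
- caddy_bar (a point): middle of the caddy's push bar, on its axis: a round 16 mm rubber-covered bar along the caddy's y, 90 mm long, at caddy x = -155, 90 mm up; free below, 47 mm clear of the tray's rear wall; two slanting 12 mm tubes at y = +-50 carry it. Axes as the caddy
- caddy_front (a point): middle of the tray's front wall (caddy x = +100, 62 mm up), the face that meets the buffers; axes as the caddy. Ahead of it, at caddy x = +132, 52 mm up, a 7 mm steel keeper bar lies across the nose on two brackets, for the catch
- castor_l (a joint): swivel angle of the left front castor, rad: 0 (or a whole turn) = trailing straight, wheel behind its pin; +-pi = wheel ahead of its pin. Turns freely without stops; splayed at the start. Trail 14 mm: some 60 mm of straight rolling brings it round
- castor_r (a joint): the same for the right front castor
- castor_l_hub (a point): hub of the left castor wheel, 14 mm from its swivel pin; caddy x = +58 when trailing straight
- castor_r_hub (a point): hub of the right castor wheel, likewise
- dock: two aluminium guide rails fixed to the counter. Origin: on the counter midway between them where the straight part begins; x: the drive-in direction, y: left, z: up. Straight from x = 0 to 160 mm, inner faces 128 mm apart, 58 mm high; ahead of that 50 mm high guides flare to 220 mm apart at x = -55. At their far end stands the white refill station, in line with them
- buffer (a joint): how far the station's two buffers (18 mm rubber, 62 mm up, y = +-45) are pressed in, m, 0 = free. Spring: 2 N, then 2 N more per mm (both together). Catch falls at about 3 to 4 mm (8 to 10 N); end of travel 12 mm; a caught caddy keeps them about 3 mm in. The station is clamped anew each shift: free buffer faces lie somewhere from dock x = 138 to 186 mm, unmeasured, to be felt
- catch (a joint): drop catch on the station's mid-line, a steel hook, rad: 0 = down; the keeper bar lifts it by its sloped nose about 0.2 with little force, then it falls to 0 behind the bar. The station is 280 mm high; its spout head overhangs the bay by 75 mm from 189 mm up, clear of bottles
- bottle_l: open white refill bottle, 53 mm wide, 125 high, standing loose in the left front well of the caddy (30 mm deep); origin: centre of its underside, z up. 60 g
- bottle_r: the same in the right front well
- spray_a: bystander: clear spray bottle with trigger head, 80 mm wide, 225 high, at the back of the counter; origin: centre of underside
- spray_b: bystander: white spray bottle of the same form, at the left
- pump_a: bystander: black pump bottle, 64 mm wide, 190 high; origin: centre of underside
- pump_b: bystander: a second black pump bottle of the same form
- cups: bystander: paper cup, 84 mm wide, 100 high; origin: centre of underside
- tissue_box: bystander: cardboard tissue box 90 x 150 x 55 mm, on the robot's side of the bay; origin: centre of underside
- brush: bystander: scrubbing brush 50 x 150 x 45 mm, at the left; origin: centre of underside
Things that resemble listed ones, but are neither listed nor needed, are in the scene too. What is shaped like the bottle_r but green is not meant.

How it is judged:
By the outcome, as a careful person would: the job done as asked, in the order asked, and still so for the second after the job is handed in, with the robot touching nothing.
It also fails if it takes over 61 s, if anything falls off the work surface, if the arm or the gripper's body presses on something with over 40 N, if the wrist force passes 120 N, or if a joint passes its speed limit or range.

## Working session

There is one attempt and no reset: what is moved stays moved. The work goes in short steps, each a Python script; the robot and the scene stay as the last script left them, time stands still between calls to the robot, and variables do not carry over. Pictures are saved under pics/ and viewed, at most 12 in all, crops included, and the job is handed in when it is done.

```bash
mkdir -p pics; cat > h.py <<'E'
import numpy as np, cv2
from plant import r, fingers, sensors, vision, job
def snap(cam, fn=None):
    s=vision.snapshot(cam); np.savez(''+cam+'.npz',**s)
    if fn: cv2.imwrite('pics/'+fn, s['pixels'][:,:,::-1])
    return s
def P(s,u,v,z=None):
    K=s['camera_matrix'];T=s['extrinsics']
    ray=np.linalg.inv(K)@[u,v,1]
    if z is None:
        d=np.median(s['range_z'][int(v)-1:int(v)+2,int(u)-1:int(u)+2]); 
        return (T@np.r_[ray*d,1])[:3]
    dr=T[:3,:3]@ray; o=T[:3,3]; return o+dr*(z-o[2])/dr[2]
E
python3 - <<'E'
from h import *
for c in('top','side'):
    s=snap(c,c+'0.png'); print(c,s['camera_matrix'].round(1).tolist(),s['extrinsics'].round(3).tolist())
print(sensors.get_state())
E
```

```text
top [[611.0, 0.0, 323.0], [0.0, 611.0, 246.2], [0.0, 0.0, 1.0]] [[0.024, -0.998, 0.065, 0.479], [-1.0, -0.022, 0.022, 0.053], [-0.02, -0.065, -0.998, 1.497], [0.0, 0.0, 0.0, 1.0]]
side [[441.1, 0.0, 325.4], [0.0, 441.1, 243.1], [0.0, 0.0, 1.0]] [[-0.86, -0.397, 0.32, 0.228], [-0.51, 0.669, -0.54, 0.627], [0.0, -0.628, -0.778, 0.884], [0.0, 0.0, 0.0, 1.0]]
{'time': 0.1, 'qpos': array([-1.18059008e+00,  3.00447050e-01,  1.52156450e+00, -2.15257011e-05,
        1.32068577e+00, -6.66388636e-02]), 'joint_vel': array([ 0.00025304,  0.00016521, -0.00198205,  0.00073267,  0.00042163,
       -0.00197535]), 'joint_efforts': array([ 1.12373880e-04, -5.32649803e+01, -3.53286982e+01,  7.09134294e-02,
        2.35031551e-02, -6.44852798e-05]), 'ee_pos': array([ 0.24249848, -0.49339027,  0.21890652]), 'tcp_rot': array([[ 8.97446301e-01,  4.41123501e-01, -4.39481326e-04],
       [ 4.41123717e-01, -8.97445730e-01,  1.01369869e-03],
       [ 5.27556779e-05, -1.10360578e-03, -9.99999390e-01]]), 'wrist_force': array([-0.45529362,  0.12525768, -0.05117678]), 'moment': array([ 0.01528377, -0.00959122, -0.01601199]), 'gripper_force': 0.0, 'opening': 0.996816435473142}
```

View pics/top0.png

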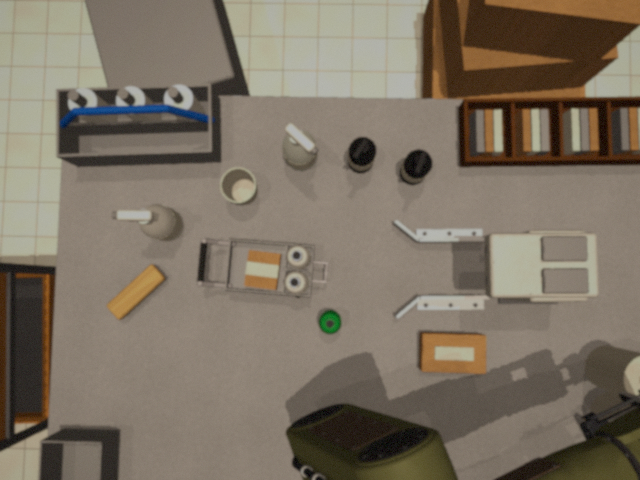

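View pics/side0.png

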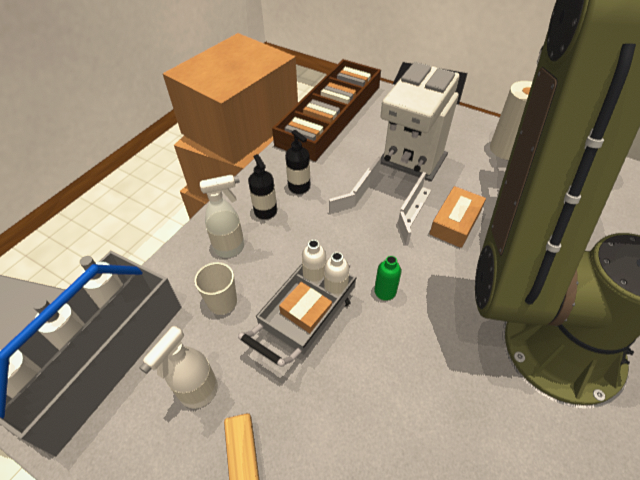

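The top view shows the caddy at about (263,266) facing right (bar at (203,263)). The dock rails run from (395,222)/(397,316) to (485,235)/(487,302), with the station at (540,266). The green bottle at (330,321) and the tissue box at (453,353) lie beside the path.

```bash
python3 - <<'E'
from h import *
im=cv2.imread('pics/top0.png')
def crop(x0,y0,x1,y1,k,fn):
    cv2.imwrite('pics/'+fn,cv2.resize(im[y0:y1,x0:x1],None,fx=k,fy=k,interpolation=cv2.INTER_CUBIC))
crop(185,225,345,315,5,'c1.png'); crop(385,210,545,320,5,'c2.png')
E
```

```text
(no output)
```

View pics/c1.png

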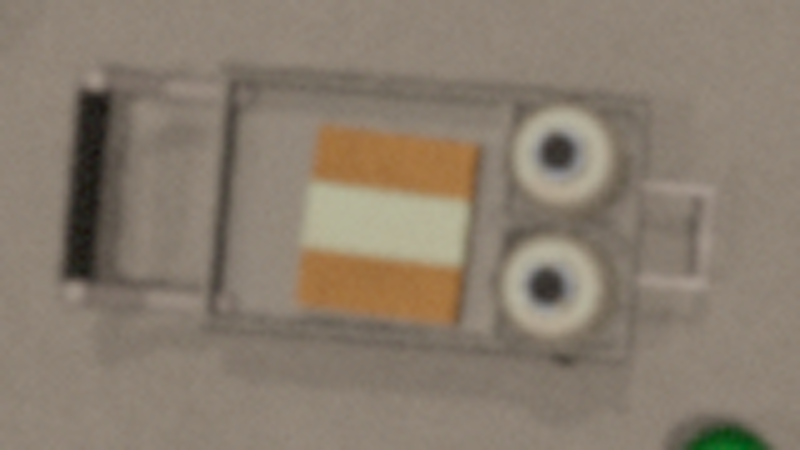

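View pics/c2.png

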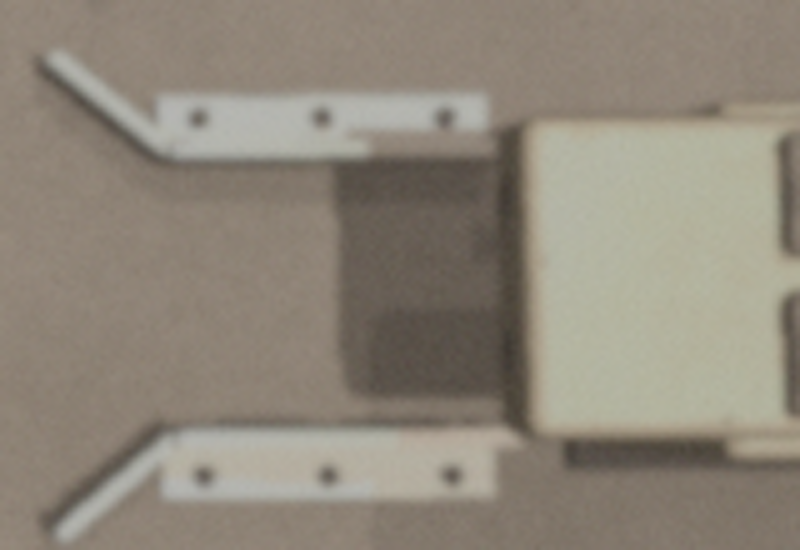

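```bash
python3 - <<'E'
from h import *
s=dict(np.load('top.npz'))
c1=lambda x,y,z:P(s,185+x/5,225+y/5,z)
c2=lambda x,y,z:P(s,385+x/5,210+y/5,z)
for n,p in dict(bar=c1(87,186,.098),barL=c1(95,80,.095),barR=c1(75,290,.095),keep=c1(703,238,.055),rl=c1(229,72,.077),rr=c1(211,322,.077),fl=c1(647,100,.077),fr=c1(628,356,.077),bl=c1(557,152,.16),br=c1(548,286,.16),green=P(s,330,321,.12),
 ).items(): print(n,p.round(4))
for n,p in dict(sl=c2(165,157,.054),sr=c2(170,428,.054),el=c2(485,157,.058),er=c2(510,430,.058),fll=c2(45,62,.05),flr=c2(55,533,.05),h1=c2(199,118,.004),h2=c2(445,118,.004),h3=c2(205,475,.004),h4=c2(452,475,.004),stl=c2(528,120,.28),st2=c2(528,435,.28)).items(): print(n,p.round(4))
for uv in [(80,120),(200,118),(440,118),(250,153),(250,434),(185,0)]: print(uv, P(s,385+uv[0]/5,210+uv[1]/5).round(3))
for yy in (150,155,160,425,430,435): print(yy,[P(s,385+x/5,210+yy/5)[2].round(3) for x in range(170,500,40)])
E
```

```text
bar [0.5266 0.3603 0.098 ]
barL [0.5757 0.3591 0.095 ]
barR [0.4787 0.3648 0.095 ]
keep [0.5102 0.0771 0.055 ]
rl [0.5821 0.3002 0.077 ]
rr [0.4654 0.3047 0.077 ]
fl [0.5734 0.1044 0.077 ]
fr [0.4543 0.1102 0.077 ]
bl [0.5441 0.1403 0.16  ]
br [0.4854 0.1427 0.16  ]
green [0.4007 0.0636 0.12  ]
sl [ 0.5889 -0.1393  0.054 ]
sr [ 0.4614 -0.1434  0.054 ]
el [ 0.592  -0.2886  0.058 ]
er [ 0.4643 -0.3011  0.058 ]
fll [ 0.6332 -0.0824  0.05  ]
flr [ 0.4109 -0.0907  0.05  ]
h1 [ 0.6122 -0.1623  0.004 ]
h2 [ 0.6149 -0.2819  0.004 ]
h3 [ 0.4385 -0.1674  0.004 ]
h4 [ 0.4414 -0.2866  0.004 ]
stl [ 0.5897 -0.2528  0.28  ]
st2 [ 0.4648 -0.2536  0.28  ]
(80, 120) [ 0.61  -0.105 -0.001]
(200, 118) [ 0.612 -0.162  0.006]
(440, 118) [ 0.615 -0.279  0.006]
(250, 153) [ 0.591 -0.178  0.06 ]
(250, 434) [ 0.46  -0.18   0.059]
(185, 0) [ 0.671 -0.155 -0.001]
150 [np.float64(0.051), np.float64(0.059), np.float64(0.06), np.float64(0.058), np.float64(0.058), np.float64(0.059), np.float64(0.062), np.float64(0.058), np.float64(0.06)]
155 [np.float64(0.046), np.float64(0.058), np.float64(0.059), np.float64(0.056), np.float64(0.057), np.float64(0.058), np.float64(0.057), np.float64(0.056), np.float64(0.056)]
160 [np.float64(0.032), np.float64(0.036), np.float64(0.036), np.float64(0.035), np.float64(0.028), np.float64(0.026), np.float64(0.026), np.float64(0.021), np.float64(0.02)]
425 [np.float64(0.003), np.float64(0.003), np.float64(0.0), np.float64(0.003), np.float64(0.004), np.float64(0.001), np.float64(0.003), np.float64(0.001), np.float64(0.004)]
430 [np.float64(0.033), np.float64(0.054), np.float64(0.059), np.float64(0.059), np.float64(0.058), np.float64(0.055), np.float64(0.054), np.float64(0.057), np.float64(0.056)]
435 [np.float64(0.047), np.float64(0.058), np.float64(0.06), np.float64(0.059), np.float64(0.057), np.float64(0.059), np.float64(0.056), np.float64(0.06), np.float64(0.058)]
```

```bash
cat >> h.py <<'E'
def R(yaw):   # tool down, closing line along heading yaw (caddy forward)
    c,s=np.cos(yaw),np.sin(yaw); return np.array([[s*-1,c,0],[c,s,0],[0,0,-1.]])
E
python3 - <<'E'
from h import *
s=dict(np.load('top.npz'));K=s['camera_matrix'];T=s['extrinsics']
v,u=np.mgrid[190:250,105:190];d=s['range_z'][190:250,105:190]
p=np.stack([(u-K[0,2])/K[0,0]*d,(v-K[1,2])/K[1,1]*d,d],-1)[d>0]@T[:3,:3].T+T[:3,3]
for a,b in((.05,.12),(.12,.17),(.17,.24)):
    q=p[(p[:,2]>a)&(p[:,2]<b)]; print(a,len(q),q.min(0).round(3),q.max(0).round(3))
Rm=R(np.arctan2(-1,-.055)); print(Rm.round(3),np.linalg.det(Rm))
for pt in [(.526,.36,.35),(.526,.36,.085),(.53,-.02,.085),(.53,-.08,.085)]:
    print(r.solve_ik(np.array(pt),Rm))
E
```

```text
0.05 446 [0.579 0.429 0.05 ] [0.659 0.507 0.12 ]
0.12 511 [0.585 0.435 0.12 ] [0.652 0.511 0.169]
0.17 476 [0.604 0.444 0.17 ] [0.635 0.529 0.231]
[[ 0.998 -0.055  0.   ]
 [-0.055 -0.998  0.   ]
 [ 0.     0.    -1.   ]] 1.0000000000000002
[ 5.42733941e-01  4.56537004e-01  1.01270179e+00 -4.44089210e-16
  1.67235385e+00  2.16847491e+00]
[ 5.42733941e-01  6.21608926e-01  1.38095589e+00 -4.44089210e-16
  1.13902784e+00  2.16847491e+00]
[-1.06780328e-01  4.09561837e-01  1.71098715e+00 -4.44089210e-16
  1.02104367e+00  1.51896064e+00]
[-2.18148738e-01  4.20511124e-01  1.69484835e+00 -4.44089210e-16
  1.02623318e+00  1.40759223e+00]
```

```bash
python3 - <<'E'
from h import *
yaw=np.arctan2(-1,-.055); Rm=R(yaw)
r.movel([.243,-.494,.40],rate=.3)
fingers.command_gripper(.5)
r.movep(np.array([.520,.3605,.30]),Rm)
s=snap('side')
print(r.movel([.520,.3605,.085],rate=.15,threshold=6), sensors.get_state()['ee_pos'])
fingers.command_gripper(0.0)
st=sensors.get_state(); print(st['time'],st['ee_pos'],st['opening'],st['gripper_force'],st['wrist_force'],st['moment'])
snap('side','side1.png')
E
```

```text
False [0.52034851 0.36069676 0.08587232]
7.125 [0.52003619 0.36055717 0.0851389 ] 0.15983260060351426 29.999668300151825 [-0.41304726 -0.12288472  1.22267145] [0.12036582 0.07333083 0.00068869]
```

View pics/side1.png

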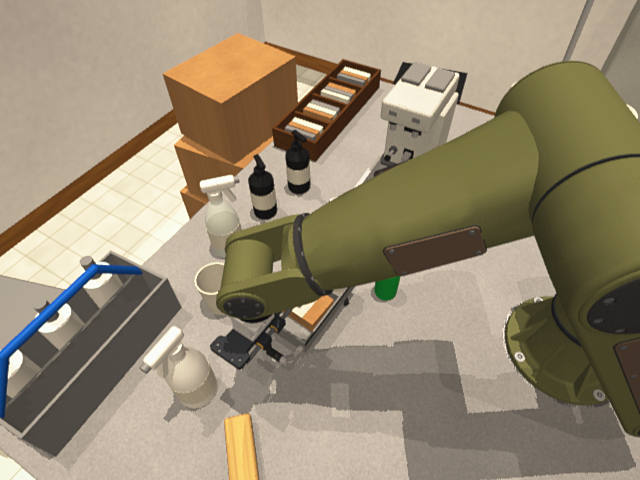

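```bash
cat >> h.py <<'E'
A=np.array([-.0806,-.0073])
def hl(e): return np.array([np.sin(e),-np.cos(e)]),np.array([np.cos(e),np.sin(e)])
def go(Rax,e,rate=.08,threshold=None):
    h,l=hl(e); g=Rax+A[0]*h+A[1]*l
    return r.movel([g[0],g[1],.085],R(np.arctan2(h[1],h[0])),rate=rate,threshold=threshold)
E
python3 - <<'E'
from h import *
h,l=hl(-.055); R0=np.array([.5229,.2798])
print(go(R0+.085*h,-.055,threshold=15))
st=sensors.get_state(); print(st['time'],st['ee_pos'],st['opening'],st['wrist_force'],st['moment'])
snap('side'); s=snap('top')
a=s['pixels'][200:330,205:405,::-1]; b=np.load('side.npz')['pixels'][180:360,240:480,::-1]
a=cv2.resize(a,(800,520)) ; cv2.imwrite('pics/t2.png',a); cv2.imwrite('pics/s2.png',cv2.resize(b,(800,600),interpolation=cv2.INTER_CUBIC))
E
```

```text
False
8.3833 [0.51542647 0.27596273 0.08498474] 0.16207329060431688 [-0.74529485 -1.57445492  4.20032037] [-0.13495343  0.17981728 -0.03011874]
```

View pics/t2.png

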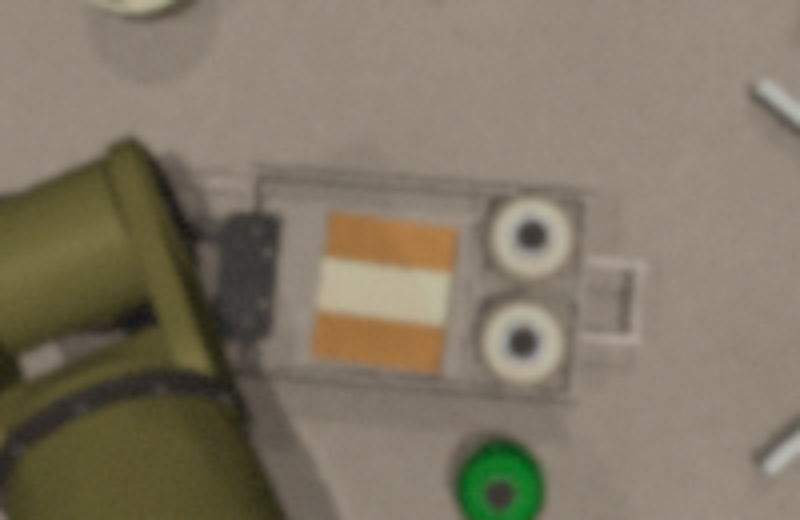

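View pics/s2.png

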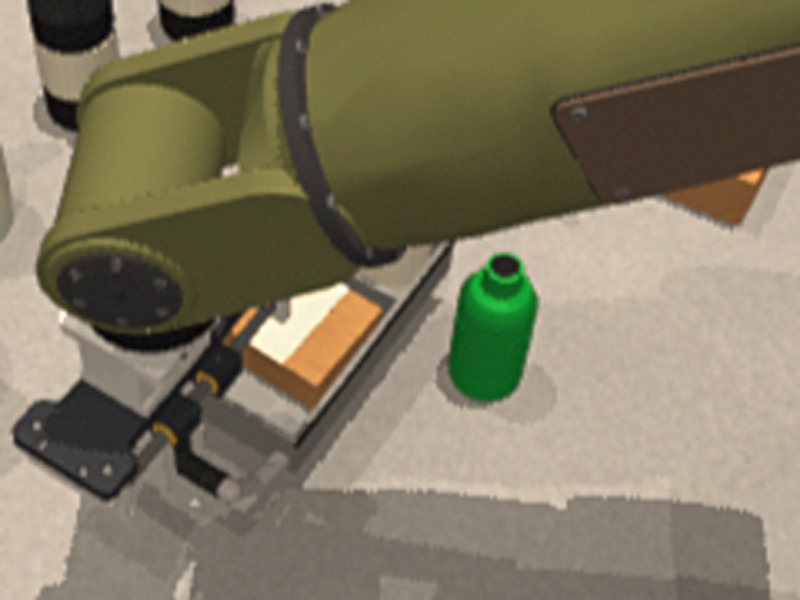

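The castors should now trail (85 mm rolled). The crop shows the caddy's front corners at (585,190)/(570,402) and the keeper at (627,303), still clear of the flares at (760,90)/(770,465). I refine the pose and steer onto the dock axis.

```bash
python3 - <<'E'
from h import *
s=dict(np.load('top.npz')); c=lambda x,y,z:P(s,205+x/4-.4,200+y/4-.4,z)[:2]
rl,rr,fl,fr,k=c(258,170,.077),c(247,378,.077),c(585,190,.077),c(570,402,.077),c(627,303,.055)
f=(fl+fr)/2; b=(rl+rr)/2; d=f-b; e=np.arctan2(d[0],-d[1]); l=fl-fr+rl-rr; e2=np.arctan2(l[1],l[0])
C=(f+b)/2; h,_=hl(-.055)
print(f,b,k,'eps',e,e2,'C',C,'expected C',np.array([.5229,.2798])+.085*h+.075*h, 'keeper exp',np.array([.5229,.2798])+.085*h+.207*h)
st=sensors.get_state(); ty=st['tcp_rot'][:,1]; print('tool eps',np.arctan2(ty[0],-ty[1]))
E
```

```text
[0.50885646 0.0224412 ] [0.51722838 0.21172897] [ 0.50570993 -0.00723499] eps -0.044199732693864215 -0.03655977733622724 C [0.51304242 0.11708508] expected C [0.51410444 0.12004194] keeper exp [ 0.5068481  -0.01175846]
tool eps -0.05461445221189317
```

```bash
python3 - <<'E'
from h import *
e=-.055; Rx=np.array([.5182,.1949]); n=6; ef=.030
def pr(t):
    st=sensors.get_state(); print(t,round(st['time'],2),st['ee_pos'].round(4),st['wrist_force'].round(2),st['moment'].round(2))
for i in range(n):
    de=(ef-e)/(n-i) ; h,_=hl(e+de/2); Rx=Rx+.01*h; e+=de
    if go(Rx,e,threshold=15): pr('stop'); break
else:
    pr('arc'); print(Rx, .525+.025*(-.141-Rx[1]))
    h,_=hl(e)
    y=.045; Rx=Rx+h*(Rx[1]-y)
    print(go(Rx,e,rate=.06,threshold=8),Rx); pr('straight')
s=snap('top'); cv2.imwrite('pics/t3.png',cv2.resize(s['pixels'][215:325,305:505,::-1],(800,440),interpolation=cv2.INTER_CUBIC))
E
```

```text
arc 10.13 [0.5078 0.2153 0.085 ] [-0.9  -0.44  3.67] [-0.11  0.17 -0.07]
[0.51745024 0.13492225] 0.5181019438663014
False [0.5201475  0.04504046]
straight 11.78 [0.5103 0.1245 0.0849] [-3.4  -0.65  5.07] [-0.16  0.59 -0.28]
```

View pics/t3.png

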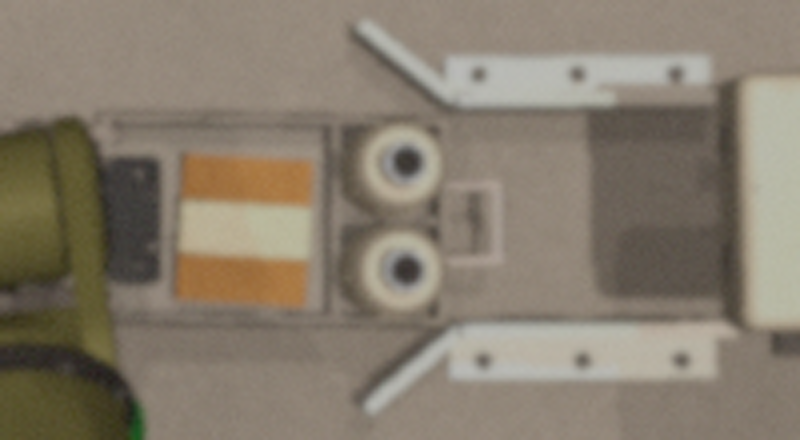

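```bash
python3 - <<'E'
from h import *
s=dict(np.load('top.npz')); c=lambda x,y,z:P(s,305+x/4-.4,215+y/4-.4,z)[:2]
fl,fr,rl,rr=c(441,117,.077),c(439,323,.077),c(112,114,.077),c(112,323,.077)
kl,kr=c(499,184,.055),c(497,263,.055); bl,br=c(407,162,.165),c(407,270,.165)
sl,sr=c(455,106,.056),c(457,323,.056); e1,e2=c(610,107,.058),c(700,323,.058)
h=[c(478,74,.004),c(676,74,.004),c(484,360,.004),c(682,360,.004)]
ax=lambda p:(p[0]-(.525+.025*(-.141-p[1])))*1000
for n,a,b in(('front',fl,fr),('rear',rl,rr),('keeper',kl,kr),('bott',bl,br),('rail0',sl,sr),('rail1',e1,e2),('h0',h[0],h[2]),('h1',h[1],h[3])):
    m=(a+b)/2; print(n,a.round(4),b.round(4),'mid',m.round(4),'off mm',ax(m).round(1),'w',np.linalg.norm(a-b).round(4))
E
```

```text
front [ 0.5813 -0.129 ] [ 0.462  -0.1295] mid [ 0.5217 -0.1293] off mm -3.0 w 0.1193
rear [0.5788 0.0621] [0.4575 0.0593] mid [0.5181 0.0607] off mm -1.8 w 0.1213
keeper [ 0.5441 -0.1664] [ 0.4977 -0.1658] mid [ 0.5209 -0.1661] off mm -4.7 w 0.0464
bott [ 0.55   -0.0996] [ 0.4913 -0.1005] mid [ 0.5207 -0.1   ] off mm -3.3 w 0.0587
rail0 [ 0.5895 -0.1398] [ 0.462  -0.1427] mid [ 0.5258 -0.1413] off mm 0.8 w 0.1275
rail1 [ 0.5908 -0.2304] [ 0.4654 -0.2839] mid [ 0.5281 -0.2572] off mm 0.2 w 0.1363
h0 [ 0.6134 -0.1605] [ 0.4394 -0.1664] mid [ 0.5264 -0.1635] off mm 0.9 w 0.1741
h1 [ 0.6161 -0.2809] [ 0.4423 -0.2859] mid [ 0.5292 -0.2834] off mm 0.6 w 0.1738
```

```bash
cat >> h.py <<'E'
B=np.array([-.0796,-.0067])
def go2(Rax,e,rate=.05,threshold=None):
    h,l=hl(e); g=Rax+B[0]*h+B[1]*l; t,_=hl(e+.013)
    return r.movel([g[0],g[1],.085],R(np.arctan2(t[1],t[0])),rate=rate,threshold=threshold)
def pr(t):
    st=sensors.get_state(); print(t,round(st['time'],2),st['ee_pos'].round(4),st['wrist_force'].round(2),st['moment'].round(2),round(st['opening'],3),flush=True)
E
python3 - <<'E'
from h import *
Rx=np.array([.5184,.045]); h,_=hl(.03); Rx=Rx+.008*h
print(go2(Rx,.037,rate=.02,threshold=8)); pr('rot')
for e,d in((.037,.02),(.037,.02),(.037,.02),(.035,.02)):
    h,_=hl(e); Rx=Rx+d*h
    hit=go2(Rx,e,rate=.04,threshold=7); pr(('step',hit))
    if hit: break
print(Rx)
s=snap('top'); cv2.imwrite('pics/t4.png',cv2.resize(s['pixels'][215:325,305:505,::-1],(800,440),interpolation=cv2.INTER_CUBIC))
E
```

```text
False
rot 12.44 [0.509  0.1161 0.085 ] [-3.   -1.39  4.3 ] [-0.1   0.44 -0.21] 0.161
('step', False) 13.09 [0.5097 0.096  0.0849] [-3.56 -0.55  4.58] [-0.14  0.69 -0.26] 0.157
('step', False) 13.74 [0.5104 0.0763 0.085 ] [-4.39 -0.61  4.69] [-0.14  0.74 -0.26] 0.162
('step', False) 14.39 [0.5112 0.0564 0.085 ] [-4.58 -0.79  3.73] [-0.12  0.81 -0.32] 0.161
('step', False) 15.04 [0.512  0.0364 0.085 ] [-5.41 -0.93  4.  ] [-0.09  0.88 -0.38] 0.159
[ 0.52155931 -0.04294309]
```

View pics/t4.png

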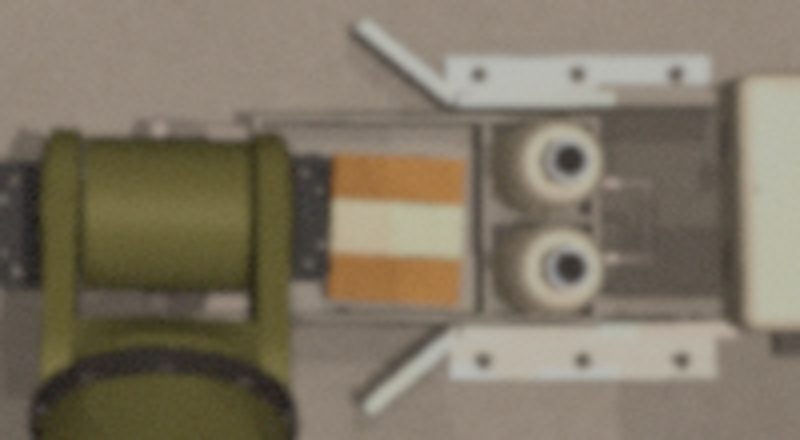

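```bash
python3 - <<'E'
from h import *
s=dict(np.load('top.npz')); c=lambda x,y,z:P(s,305+x/4-.4,215+y/4-.4,z)[:2]
fl,rl=c(598,109,.077),c(255,115,.077)
kl,kr=c(653,182,.055),c(653,260,.055); bl,br=c(569,160,.165),c(570,267,.165)
ax=lambda p:(p[0]-(.5257+.025*(-.141-p[1])))*1000
print(fl,ax(fl)-60,rl,ax(rl)-60,'eps',np.arctan2((fl-rl)[0],-(fl-rl)[1]))
for a,b in((kl,kr),(bl,br)): print((a+b)/2,ax((a+b)/2),np.arctan2((a-b)[1],(a-b)[0]))
K=s['camera_matrix'];T=s['extrinsics'];v,u=np.mgrid[235:305,360:490];d=s['range_z'][235:305,360:490]
p=np.stack([(u-K[0,2])/K[0,0]*d,(v-K[1,2])/K[1,1]*d,d],-1)[d>0]@T[:3,:3].T+T[:3,3]
for y in np.arange(-.05,-.215,-.03):
    q=p[(abs(p[:,1]-y)<.008)&(abs(p[:,2]-.075)<.006)]; 
    if len(q): print(y.round(3),len(q),q[:,0].min().round(4),q[:,0].max().round(4))
E
```

```text
[ 0.5879889  -0.21973556] 0.3205158604077667 [ 0.58005592 -0.02111377] -2.6469231746862363 eps 0.03991893103362047
[ 0.52448759 -0.25676513] -4.106536062288391 0.008410123721074386
[ 0.52405584 -0.18797893] -2.8186308898193735 0.019927101842048774
-0.05 31 0.4608 0.5819
-0.08 269 0.4615 0.5825
-0.11 267 0.4622 0.5833
-0.14 213 0.4606 0.5838
-0.17 81 0.4613 0.5844
-0.2 36 0.462 0.5828
```

```bash
cat >> h.py <<'E'
def adv(d,slope=.027,te=None,rate=.03,thr=None):
    st=sensors.get_state(); p=st['ee_pos']
    t=None
    if te is not None: hh,_=hl(te); t=R(np.arctan2(hh[1],hh[0]))
    return r.movel([p[0]+slope*d,p[1]-d,.085],t,rate=rate,threshold=thr)
E
python3 - <<'E'
from h import *
adv(.008,te=.066,rate=.02); pr('rot')
for i in range(4):
    hit=adv(.010,thr=5); pr(hit)
    if hit: break
if not hit:
  for i in range(30):
    adv(.002,rate=.02); st=sensors.get_state(); f=st['wrist_force']; print(st['ee_pos'][1].round(4),f.round(1),st['moment'][2].round(2))
    if f[1]>3.5 or abs(f[0])>9: break
E
```

```text
rot 15.64 [0.5121 0.0284 0.0849] [-6.17 -1.26  4.84] [-0.12  1.08 -0.5 ] 0.159
False 16.12 [0.5121 0.0183 0.0849] [-5.44 -0.53  5.35] [-0.1   1.07 -0.46] 0.162
False 16.61 [0.5123 0.0083 0.085 ] [-5.08 -1.22  4.4 ] [-0.14  1.02 -0.47] 0.163
False 17.09 [ 0.5124 -0.0018  0.0849] [-5.98 -0.81  4.24] [-0.09  1.07 -0.46] 0.162
False 17.57 [ 0.5125 -0.0118  0.085 ] [-5.55 -0.65  4.44] [-0.09  1.05 -0.47] 0.162
-0.0139 [-5.1 -0.8  4.2] -0.41
-0.0159 [-5.3 -1.1  3.9] -0.38
-0.0179 [-4.4 -1.2  3.8] -0.42
-0.0199 [-5.4 -1.7  4.3] -0.46
-0.022 [-5.3 -1.3  4. ] -0.4
-0.024 [-4.8 -0.6  3.8] -0.42
-0.026 [-5.3 -0.8  3.5] -0.46
-0.028 [-5.7 -1.   4.6] -0.4
-0.03 [-4.5 -0.3  4.5] -0.42
-0.032 [-5.3 -1.2  3.9] -0.36
-0.034 [-4.6 -1.3  4. ] -0.44
-0.0359 [-5.1 -0.2  4.3] -0.37
-0.0379 [-3.7 -0.1  4.4] -0.4
-0.0399 [-5.7 -1.8  3.8] -0.43
-0.042 [-5.  -0.3  5.4] -0.35
-0.0436 [-5.1  2.7  4.5] -0.4
-0.0449 [-5.   5.6  4.6] -0.4
```

```bash
python3 - <<'E'
from h import *
p=sensors.get_state()['ee_pos']
r.movel([p[0]-.001,p[1],.085],rate=.02); pr('relieve')
s=snap('top');snap('side','s5.png')
K=s['camera_matrix'];T=s['extrinsics'];v,u=np.mgrid[235:305,360:490];d=s['range_z'][235:305,360:490]
p=np.stack([(u-K[0,2])/K[0,0]*d,(v-K[1,2])/K[1,1]*d,d],-1)[d>0]@T[:3,:3].T+T[:3,3]
for y in np.arange(-.11,-.28,-.02):
    q=p[(abs(p[:,1]-y)<.008)&(abs(p[:,2]-.075)<.006)]
    if len(q): print(y.round(3),len(q),q[:,0].min().round(4),q[:,0].max().round(4),'mid off',((q[:,0].min()+q[:,0].max())/2-(.5257+.025*(-.141-y))).round(4))
E
```

```text
relieve 22.07 [ 0.5122 -0.0447  0.0851] [0.16 2.24 1.49] [ 0.59 -0.15 -0.38] 0.16
-0.11 33 0.4622 0.5834 mid off -0.0021
-0.13 17 0.5783 0.5835 mid off 0.0555
-0.15 77 0.4631 0.584 mid off -0.0024
-0.17 270 0.4636 0.5845 mid off -0.0024
-0.19 276 0.4641 0.585 mid off -0.0023
-0.21 268 0.4646 0.5854 mid off -0.0024
-0.23 101 0.4651 0.586 mid off -0.0024
-0.25 74 0.4656 0.5862 mid off -0.0025
-0.27 27 0.466 0.5866 mid off -0.0026
```

View pics/s5.png

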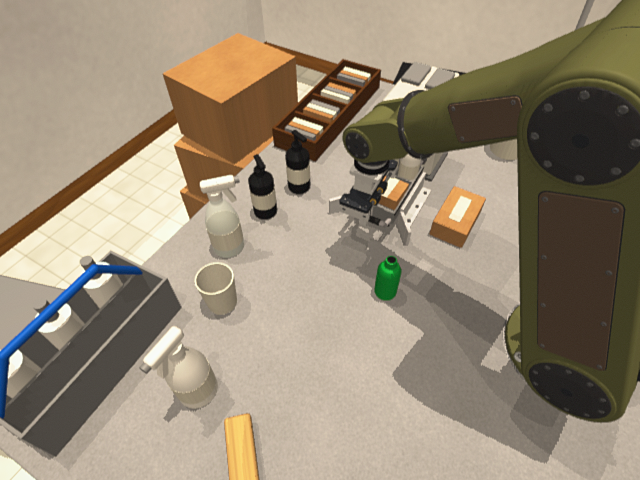

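The side view shows the caddy between the rails with the gripper still on the bar at about (375,190). By depth it lies parallel to the rails, with the lateral load relieved. Now the gentle push.

```bash
python3 - <<'E'
from h import *
p=sensors.get_state()['ee_pos'].copy(); hh,_=hl(.056); T=R(np.arctan2(hh[1],hh[0]))
pm=0
for i in range(1,9):
    d=.0007*i
    r.movel([p[0]+.025*d,p[1]-d,.085],T,rate=.01); r.sleep(.1)
    st=sensors.get_state(); f=st['wrist_force']; print(round(st['time'],1),st['ee_pos'].round(4),f.round(1),st['moment'].round(2))
    if f[1]>9.5 or abs(f[0])>7: break
E
```

```text
22.5 [ 0.5123 -0.0451  0.085 ] [0.8 5.7 2.9] [ 1.15 -0.12 -0.23]
22.9 [ 0.5123 -0.0456  0.0851] [0.1 7.7 2.5] [ 1.48 -0.1  -0.3 ]
23.2 [ 0.5123 -0.0461  0.085 ] [1.4 8.5 2.5] [ 1.58 -0.11 -0.29]
23.6 [ 0.5123 -0.0467  0.085 ] [ 1.3 10.2  2.9] [ 1.84 -0.12 -0.26]
```

```bash
python3 - <<'E'
from h import *
p=sensors.get_state()['ee_pos'].copy()
for i in range(1,8):
    d=-.0005*i
    r.movel([p[0]+.025*d,p[1]-d,.085],rate=.01); r.sleep(.1)
    st=sensors.get_state(); f=st['wrist_force']; print(st['ee_pos'].round(4),f.round(1),st['moment'].round(2))
    if f[1]<-5: break
E
```

```text
[ 0.5124 -0.0454  0.085 ] [-0.7  8.3  2.8] [ 1.62  0.08 -0.27]
[ 0.5124 -0.0452  0.0851] [0.1 5.9 3.5] [ 1.24  0.02 -0.28]
[ 0.5124 -0.0451  0.085 ] [0.9 4.2 2.2] [ 0.67 -0.02 -0.28]
[ 0.5124 -0.045   0.085 ] [-0.3 -2.2  1.6] [-0.36 -0.07 -0.26]
[ 0.5124 -0.0449  0.085 ] [ 0.9 -5.6  2.3] [-1.09 -0.08 -0.27]
```

The pull test goes to −5.6 N within 0.5 mm, which is far stiffer than the buffers, so the catch holds. I ease to neutral, let go and check.

```bash
python3 - <<'E'
from h import *
p=sensors.get_state()['ee_pos'].copy()
r.movel([p[0],p[1]-.0003,.085],rate=.01); pr('neutral')
fingers.command_gripper(.5); pr('open')
p=sensors.get_state()['ee_pos']
r.movel([p[0],p[1],.30],rate=.15); pr('up')
r.movel([.40,.20,.36],rate=.25); pr('away')
s=snap('top');t=snap('side')
a=cv2.resize(s['pixels'][215:325,345:505,::-1],(480,330),interpolation=cv2.INTER_CUBIC)
b=cv2.resize(t['pixels'][50:270,300:480,::-1],(320,391),interpolation=cv2.INTER_CUBIC)
o=np.zeros((391,800,3),np.uint8);o[:330,:480]=a;o[:,480:]=b;cv2.imwrite('pics/f.png',o)
E
```

```text
neutral 25.61 [ 0.5123 -0.0451  0.085 ] [-0.43  1.04  2.04] [ 0.15  0.01 -0.3 ] 0.16
open 26.28 [ 0.5123 -0.0452  0.085 ] [-0.57 -0.18 -0.32] [-0.02  0.03 -0.03] 0.498
up 27.87 [ 0.5121 -0.0451  0.2992] [ 0.09 -0.89 -0.35] [ 0.02 -0.    0.03] 0.499
away 29.12 [0.4001 0.1994 0.3597] [-0.48 -0.05 -0.08] [0.06 0.02 0.01] 0.499
```

View pics/f.png

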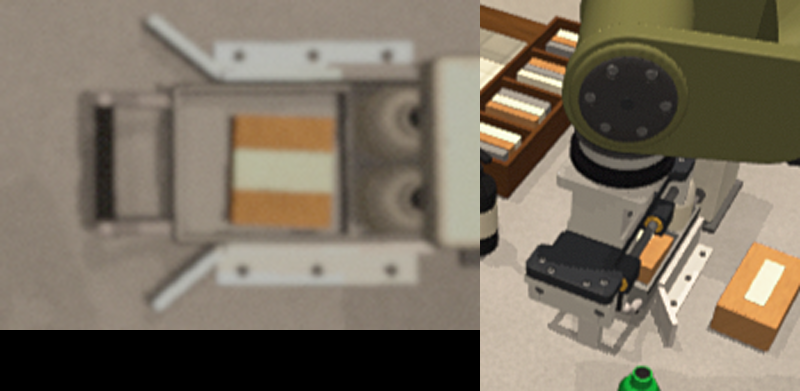

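The top view shows the caddy between the rails, with the bottles (about (390,120) and (390,195)) upright under the spout head and nothing disturbed. One check of the bar position, then hand in.

```bash
python3 - <<'E'
from h import *
s=dict(np.load('top.npz')); p=P(s,345+104/3-.3,215+163/3-.3,.098); print(p)
if -.055<p[1]<-.037: print(job.sign_off())
E
```

```text
[ 0.52029478 -0.04626792  0.098     ]
the job is handed in; nothing more can be done
None
```

I rolled the caddy ahead, steered it between the rails and docked it. A pull test showed the catch holding it, both bottles looked upright under the spouts, and I let go and handed the job in at about 29 s; the castors were never seen directly, I relied on 85 mm of straight rolling before the rails to bring them round.

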